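# Turn the shoehorn round in its pigeonhole and shut the bin

### The arm

A 6-joint arm with a two-finger parallel gripper is mounted at the origin on the work surface. World frame = base frame: x ahead of the robot, y to its left, z up, the work surface at z = 0. Lengths are in m, angles in rad, forces in N, time in s.
With the tool pointing down it reaches from about 0.35 to 0.775 m from the base axis. Payload 7.3 kg.
Tool frame: the origin (TCP) lies at the very end of the fingers, on their centre line; the grasp point (between the pads) lies 19 mm behind it; z points along the fingers, y is the direction in which the jaws open and shut (so a half turn about z gives the same grasp; the last joint's range is limited). The gripper opens to 92 mm and grips with 3 to 60 N. Pads are 19 mm wide; open, the fingers measure 130 mm over their backs; the gripper's body (75 mm by 190 mm) begins 47 mm behind the grasp point.
Start: joints at [-1.395, 0.342, 1.524, -0, 1.275, -0.146], TCP at [0.166, -0.498, 0.227] pointing down, gripper open.
Joint ranges: [-2.53, 2.53], [-0.77, 2.02], [0.04, 2.7], [-1, 4.14], [0.28, 2.66], [-3.11, 3.11]. Speed limits (rad/s): [2.57, 2.57, 3.14, 3.14, 3.14, 3.14].

### API

Orientations are given as [roll, pitch, yaw] about the fixed x, y, z axes, in that order (R = Rz(yaw) Ry(pitch) Rx(roll)).
In Python, from cell import robot gives the robot as it stands. The module is installed in compiled form; this text tells all that it offers.
- The arm moves only by the tool carry_out, never from a script. Its argument "series" is a list of rows, each an object with "jaw": the opening in per cent of the stroke, from 0 (shut) to 100 (fully open); "travel": the shift along the tool's x, y, z in units of 60 mm (1.0 is 60 mm), a list of three; "twist": the turn about the tool's z in units of 6 degrees (1.0 is 6 degrees). A call has 1 to 8 rows; each row shifts and turns the commanded pose from where the row before left it, along the tool's axes as they then stand; what a row does not reach is not made up. A row lasts 1/8 s, in which the tool goes at most 62.5 mm and 10.7 degrees, less where a joint would pass 70% of its speed; a pose out of reach is approached as far as the arm can. A call is refused whole if a number of a shift passes 1 or a number of a turn 1, either way. A call with a gripper value outside its range is refused whole. The fingers move at their own pace and stop on an object; "squeeze" is the grip in N (left out, the last holds). Time passes only in rows, so rows that do not move let the fingers close. It gives the time, the measured TCP pose, the force and the opening at its end, in the units of the state.
- robot.observe(): the state, without advancing time (a new reading comes with each control period).
- robot.read_camera(name): name is "side" or "top"; returns the picture (384x512x3 uint8, blue, green, red); there is no depth.
- robot.calibration(name): a dict with "intrinsics" (3x3 intrinsics, pixels), "k1" (the pictures are not rectified: a ray, as slopes to the right and down, at radius r is drawn at 1 + k1 r^2 times it, then the intrinsics apply), "cam_to_world" (4x4, takes a point from camera to world coordinates). Camera axes: x right, y up, looking along -z (the intrinsics and any distortion apply to the point x, -y, -z); pixel columns grow to the right and rows downward; lengths in m; the calibration is good to about 2 mm. A picture is of the moment at which its call begins. calibration takes no time and is no camera call.
- robot.hand_in(): hands the job in, once; it reports no verdict.
Trained networks look in the newest picture that a camera, given by its name, has taken for a name from the list of things; names that differ only in an ending like _2 or _b are one class to them, and where a whole thing is asked for, a point or a joint stands for the part that bears it (a point fixed in the world has none). Each returns a list of dicts, best first, with "score" (0 to 1); they miss things now and then, are a little off and sometimes report something else, mostly with a low value. They report only what shows in the picture. A call takes as long as a camera call. They do not tell look-alikes from the thing itself.
- robot.regions_of(camera, query): "pixels" (384x512 bool, what is visible of it) and "xy" ([column, row] in pixels, amid what is visible of it).
The state is a dict: "time": time; "qpos": joint angles; "qvel": joint speeds; "joint_efforts": joint torques, N m; "tool_pos": TCP position; "tool_rot": TCP orientation; "contact_force": force on the tool from outside, world axes, zero at the start; "torque": the same for the moment, N m; "opening": finger opening in m.
Only numpy, scipy, OpenCV 4.12 (cv2) and the standard library are available. Lean on these libraries where they do the work, as an engineer would, in place of code of your own. Each camera call takes 0.05 s, during which the arm holds its last target. There are 200 camera calls.

### The job

The shoehorn was put away backwards, with its steel blade sticking out of the right-hand pigeonhole under the grey shelf, and the tilt-out bin below it was left hanging open. Draw the shoehorn out, lay it down flat on the bench or the shelf and let go of it to change your grip, then slide it back into the same pigeonhole blade first, lying flat with the whole blade inside and only the wooden handle sticking out. Leave the bin pushed fully shut and the things on the shelf where they are, and do not let the shoehorn drop from a height.

Things in the scene. Friction and masses are not known exactly. Their poses are not given: they have to be found in the camera images.
- unit: Fixed grey laminate hall unit, 140 deep (x), 440 wide (y), 226 high, shelf board on top 460 wide. Origin: centre of its underside; its front, at x = -70, faces its own -x; +y is to the left as one faces the front. Tilt-out bin below, over it three pigeonholes open to the front, floor at z 172, ceiling at z 210, 126 deep, 10 mm dividers at y = -68 and +68. The right-hand one (-y) is the shoehorn's.
- slot_mouth (a point): Middle of the lower front edge of the right-hand pigeonhole: in the plane of the unit's front, on the pigeonhole floor, 172 above the bench. Axes as the unit's: +x points straight into the pigeonhole (126 to its back), +y left, z up. Clear width: 64 to either side of this point; height 38.
- shoehorn: Shoehorn, 180 long, 90 g, balanced at mid-length. Origin: mid-length, on its underside; +x points from handle to blade, z up. Dark wood handle x -90 to -18, 22 wide, 13 thick. Steel blade x -18 to 90, a trough open upwards, 36 wide and 11 high for x 20 to 75, rounded at the tip. Starts on the floor of the right-hand pigeonhole, handle inside, 60 to 75 of the blade out, up to 0.15 rad askew.
- shoehorn_tip (a point): Free end of the blade, x = +90 on the shoehorn, 6 above its underside.
- shoehorn_butt (a point): Free end of the wooden handle, x = -90 on the shoehorn, 6 above its underside.
- bin (a joint): Angle of the tilt-out bin in rad: 0 = shut, grows as its top swings out to the front (stop at 0.6; starts at 0.2 to 0.4). Friction holds it where it is left; about 5 N at the pull pushes it shut. It turns about a level axis along the unit's y through unit point x -63, z 18. Its grey front panel is 404 wide, 138 high, 14 thick.
- bin_pull (a point): Middle of the bin's chrome bar pull, on the bar's axis: a level bar 160 long along the unit's y, about 10 thick, 35 in front of the panel and 120 above the hinge axis when shut (42 in front of it); it moves with the bin.
- bowl: Bystander: clear glass bowl, 116 across, 55 high, on the shelf. Origin: centre of its underside.
- glasses_case: Bystander: hard red glasses case, 150 long (its y) x 62 x 42 high, on the shelf. Origin: centre of its underside.
- key_fob: Bystander: green plastic key fob, 56 x 33 x 13, with a steel ring, on the shelf. Origin: centre of its underside.
- opener: Bystander: flat steel bottle opener, 120 long (its x) x 38 x 6, on the shelf. Origin: on its underside, about the middle.
Not all that is in view belongs to the job. Leave any pink or yellow look-alike of the shoehorn alone.

How it is judged:
By the outcome, as a careful person would: the job done as asked, in the order asked, and still so for the second after the job is handed in, with the robot touching nothing.
It also fails if it takes over 72 s, if anything falls off the work surface, if the arm or the gripper's body presses on something with over 40 N, if the wrist force passes 120 N, or if a joint passes its speed limit or range.

## Working session

There is one attempt and no reset: what is moved stays moved. The work goes in short steps, Python scripts to look and compute and a tool call to move; the robot and the scene stay as the last step left them, time stands still between calls to the robot, and variables do not carry over. Pictures are saved under pics/ and viewed, about 8 in all and at most 12, crops included, and the job is handed in when it is done.

Besides the shell and the picture viewer there is one more tool, called by a JSON object that holds its "api" and its "payload", one argument or row to a line. carry_out: Moves the arm, as the interface text tells. Its arguments: {"type":"object","properties":{"series":{"type":"array"},"squeeze":{"type":"number"}},"required":["series"]}

```bash
mkdir -p pics; cat > h.py <<'E'
import numpy as np, cv2
from cell import robot
def cal(n):
    c=robot.calibration(n); return np.array(c["intrinsics"]),c["k1"],np.array(c["cam_to_world"])
def ray(n,uv):
    K,k,T=cal(n); uv=np.array(uv,float).reshape(-1,2)
    d=np.c_[(uv[:,0]-K[0,2])/K[0,0],(uv[:,1]-K[1,2])/K[1,1]]
    u=d.copy()
    for _ in range(30): u=d/(1+k*(u**2).sum(1,keepdims=True))
    r=np.c_[u[:,0],-u[:,1],-np.ones(len(u))]@T[:3,:3].T
    return T[:3,3],r
def onz(n,uv,z):
    o,r=ray(n,uv); return o+r*((z-o[2])/r[:,2])[:,None]
def proj(n,P):
    K,k,T=cal(n); P=(np.array(P,float).reshape(-1,3)-T[:3,3])@T[:3,:3]
    u=np.c_[P[:,0]/-P[:,2],-P[:,1]/-P[:,2]]
    u=u*(1+k*(u**2).sum(1,keepdims=True))
    return np.c_[u[:,0]*K[0,0]+K[0,2],u[:,1]*K[1,1]+K[1,2]]
E
python3 - <<'E'
from h import *
np.set_printoptions(precision=3,suppress=True)
ims=[]
for n in("side","top"):
    im=robot.read_camera(n); cv2.imwrite(f"{n}0.png",im); ims.append(im)
    print(n,cal(n))
    for q in ("unit","shoehorn","bin","bin_pull","bowl","glasses_case","key_fob","opener"):
        for r in robot.regions_of(n,q)[:3]:
            p=r["pixels"]; ys,xs=np.nonzero(p); print(q,round(r["score"],2),r["xy"],xs.min(),xs.max(),ys.min(),ys.max())
            np.save(f"{n}_{q}.npy",p) if r["score"]>.5 else 0
for n,im in zip(("side","top"),ims): cv2.imwrite(f"pics/{n}1.png",cv2.resize(im,(800,600)))
s=robot.observe();print(s["time"],s["tool_pos"],s["tool_rot"])
E
```

```text
side (array([[413.974,   0.   , 260.56 ],
       [  0.   , 413.974, 189.799],
       [  0.   ,   0.   ,   1.   ]]), -0.10942240979322196, array([[ 0.626, -0.453,  0.635,  1.136],
       [ 0.779,  0.349, -0.52 , -0.715],
       [ 0.014,  0.821,  0.571,  0.748],
       [ 0.   ,  0.   ,  0.   ,  1.   ]]))
unit 0.8 [256.8, 271.8] 190 342 149 363
unit 0.58 [226.5, 163.6] 206 246 144 187
shoehorn 0.68 [154.1, 210.2] 128 185 207 217
shoehorn 0.64 [273.2, 176.8] 265 279 173 182
shoehorn 0.58 [319.5, 221.5] 294 348 205 235
bin 0.79 [333.6, 282.0] 290 341 206 304
glasses_case 0.78 [227.5, 165.7] 206 247 143 187
key_fob 0.24 [274.2, 178.5] 263 280 172 182
opener 0.74 [242.6, 196.6] 218 272 186 207
top (array([[491.554,   0.   , 250.391],
       [  0.   , 491.554, 194.664],
       [  0.   ,   0.   ,   1.   ]]), -0.1986435271334089, array([[ 0.002,  0.984, -0.177,  0.307],
       [-1.   ,  0.005,  0.016, -0.181],
       [ 0.017,  0.177,  0.984,  1.13 ],
       [ 0.   ,  0.   ,  0.   ,  1.   ]]))
unit 0.89 [279.5, 138.9] 219 358 26 262
shoehorn 0.95 [325.4, 329.8] 289 350 295 351
shoehorn 0.79 [225.9, 200.0] 214 244 186 211
shoehorn 0.67 [164.0, 196.0] 157 178 151 225
bin 0.92 [249.8, 136.9] 219 281 51 234
bin_pull 0.56 [250.9, 135.8] 219 280 50 234
bin_pull 0.25 [228.0, 195.2] 214 245 185 211
bowl 0.86 [321.4, 59.1] 297 356 35 91
bowl 0.41 [309.2, 124.4] 292 324 113 138
bowl 0.38 [289.8, 205.5] 260 313 164 246
glasses_case 0.87 [286.8, 207.7] 260 313 164 246
glasses_case 0.43 [294.3, 148.7] 265 326 138 164
key_fob 0.64 [308.5, 127.1] 291 332 112 139
opener 0.93 [299.3, 145.6] 265 327 139 165
0.9 [ 0.166 -0.498  0.227] [ 3.142 -0.     0.322]
```

View pics/side1.png

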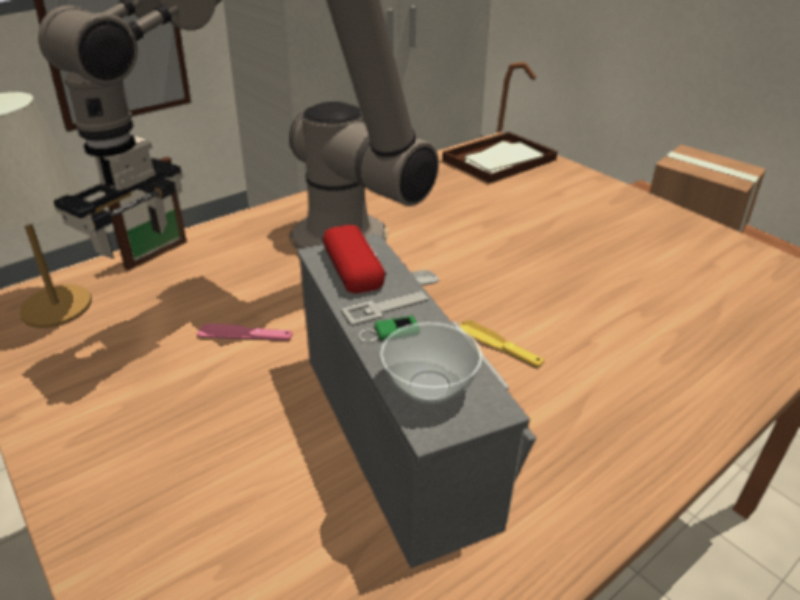

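View pics/top1.png

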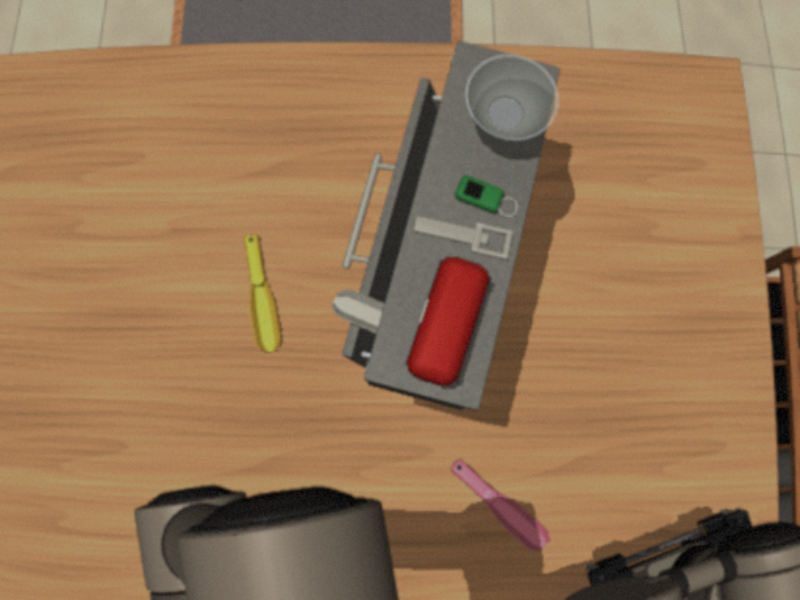

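The side view shows the unit from behind, with the pink (245,332) and yellow (500,343) look-alikes. The top view shows the steel blade sticking out at about (358,310). The shelf corners are near (367,384), (478,408), (559,70) and (460,43), and the open bin's pull bar runs from (376,155) to (348,265).

```bash
cat > fit.py <<'E'
from h import *
from scipy.optimize import least_squares
np.set_printoptions(precision=4,suppress=True)
im=cv2.imread("top0.png")
px=np.array([[367,384],[478,408],[559,70],[460,43]])*.64
C=onz("top",px,.226); print(C[:,:2],np.linalg.norm(C-np.roll(C,-1,0),axis=1))
m=np.array([[-.07,-.23],[.07,-.23],[.07,.23],[-.07,.23]])
def W(p,q):
    q=np.atleast_2d(q); c,s=np.cos(p[2]),np.sin(p[2]); R=np.array([[c,-s],[s,c]])
    return np.c_[q[:,:2]@R.T+p[:2],q[:,2]]
f=lambda p:(proj("top",W(p,np.c_[m,np.full(4,.226)]))-px).ravel()
u=least_squares(f,[*C[:,:2].mean(0),-1.8]).x; print("unit",u,f(u))
def bp(t,y): # pull
    return [-.063-.042*np.cos(t)-.12*np.sin(t),y,.018+.12*np.cos(t)-.042*np.sin(t)]
pp=np.array([[376,155],[348,265]])*.64
g=lambda t:(proj("top",W(u,[bp(t[0],.08),bp(t[0],-.08)]))-pp).ravel()
t=least_squares(g,[.3]).x; print("bin",t,g(t))
M=np.load("top_shoehorn.npy") 
r=[r["pixels"] for r in robot.regions_of("top","shoehorn") if abs(r["xy"][0]-226)<8][0]
ys,xs=np.nonzero(r); P=onz("top",np.c_[xs,ys],.181)
c,s=np.cos(u[2]),np.sin(u[2]); U=(P[:,:2]-u[:2])@np.array([[c,-s],[s,c]])
print("blade in unit frame",U.min(0),U.max(0))
for x0 in np.arange(-.14,-.06,.01):
    k=abs(U[:,0]-x0)<.004
    if k.sum()>3: print(x0,U[k,1].min(),U[k,1].max(),U[k,1].mean())
o=cv2.resize(im,None,fx=4,fy=4,interpolation=3)
for q in (np.c_[m,np.full(4,.226)],): cv2.polylines(o,[np.int32(proj("top",W(u,q))*4+2)],1,(0,255,255),1)
cv2.line(o,*[tuple(int(v) for v in a*4+2) for a in proj("top",W(u,[bp(t[0],.08),bp(t[0],-.08)]))],(0,0,255),1)
cv2.imwrite("pics/c.png",cv2.resize(o[60:1120,820:1480],(374,600),interpolation=3)); 
cv2.imwrite("pics/c2.png",o[600:1100,800:1400])
print(W(u,[-.07,-.136,.172]),"into",c,s)
E
python3 fit.py
```

```text
[[ 0.3742 -0.1672]
 [ 0.346  -0.2979]
 [ 0.7827 -0.4151]
 [ 0.8182 -0.2853]] [0.1337 0.4521 0.1346 0.4594]
unit [ 0.5808 -0.2915 -1.8299] [-1.252  -1.2257  1.2975  2.9626  1.3262 -1.036  -1.2506 -1.2585]
bin [0.302] [ 0.9369  2.7114 -1.0136  1.4121]
blade in unit frame [-0.1354 -0.1621] [-0.0758 -0.1205]
-0.13 -0.15369013502003936 -0.12476388880731253 -0.13842746583691073
-0.12 -0.1573746021024249 -0.12078200428085577 -0.13901425494386216
-0.10999999999999999 -0.15914791594939773 -0.1206633803668024 -0.13999009467133958
-0.09999999999999998 -0.1604110777103591 -0.12054475478342651 -0.1408075976185524
-0.08999999999999997 -0.16167424398772198 -0.1232601321945553 -0.1426145274149067
-0.07999999999999996 -0.16205201795164112 -0.12455575256313103 -0.14351126674375433
[[ 0.4673 -0.189   0.172 ]] into -0.2561758553263202 -0.9666301935837863
```

View pics/c2.png

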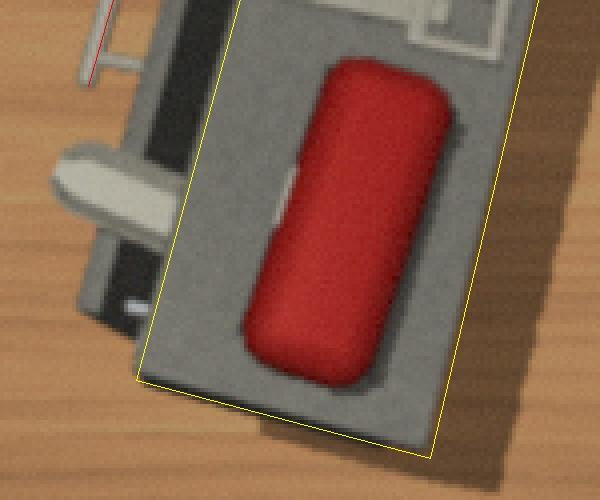

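The overlay fits within about 2 mm at the near end, with the near edge slightly outside. I'll check the far end too.

```bash
sed -i 's/o\[600:1100,800:1400\]/o[80:640,920:1480]/' fit.py; python3 fit.py >/dev/null
```

```text
(no output)
```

View pics/c2.png

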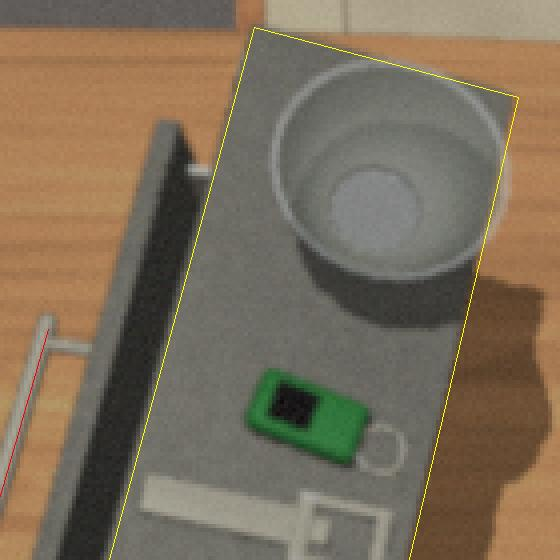

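```bash
sed -i 's/^px=.*/px=np.array([[233.5,243.25],[306.5,260.75],[358.5,43.5],[291.5,27]])/' fit.py; python3 fit.py
cat > plan.py <<'E'
import sys; from h import *
# plan.py x y z yaw : prints tool-axes travel (60mm units) and twist (6deg units) from measured pose
s=robot.observe(); p=np.array(s["tool_pos"]); r=s["tool_rot"]; y=r[2]
np.set_printoptions(precision=3,suppress=True)
t=np.array([float(a) for a in sys.argv[1:4]]); d=t-p
a=float(sys.argv[4])-y; a=(a+np.pi)%(2*np.pi)-np.pi
c,n=np.cos(y),np.sin(y)
print("now",p,r,"travel",np.array([c*d[0]+n*d[1],n*d[0]-c*d[1],-d[2]])/.06,"twist",-a/np.radians(6),"q",s["qpos"],"open",s["opening"])
E
python3 - <<'E'
from h import *
print(onz("top",np.array([[252,238],[268,350]])*.64,.005))
E
```

```text
[[ 0.3788 -0.1647]
 [ 0.3467 -0.299 ]
 [ 0.7858 -0.4169]
 [ 0.8193 -0.2793]] [0.1381 0.4546 0.1416 0.4551]
unit [ 0.5832 -0.2901 -1.8276] [-0.3887  0.1316  0.225   2.013  -0.3992 -0.9412  0.662  -1.7778]
bin [0.2862] [ 0.89    1.768  -0.9125  0.5255]
blade in unit frame [-0.1337 -0.1638] [-0.0741 -0.1223]
-0.13 -0.15345314341501576 -0.12694751362604023 -0.14008111563715342
-0.12 -0.15907047967766366 -0.12247339422791266 -0.1405284625952591
-0.10999999999999999 -0.16086334289457754 -0.12237324966505791 -0.14161740065209866
-0.09999999999999998 -0.1621503061821794 -0.12227308616658915 -0.14222268647392053
-0.08999999999999997 -0.16343723778241367 -0.12410362976019054 -0.14403938751490297
-0.07999999999999996 -0.16382902141890376 -0.12633742458933916 -0.14512452848524288
[[ 0.4695 -0.1878  0.172 ]] into -0.25397850875102407 -0.9672098619702996
[[ 0.61054192  0.01249362  0.005     ]
 [ 0.43976365 -0.01730336  0.005     ]]
```

```bash
python3 plan.py 0.4745 -0.1468 0.175 1.214
```

```text
now [ 0.166 -0.498  0.227] [3.141 0.    0.322] travel [ 6.728 -3.928  0.863] twist -8.519901636529076 q [-1.395  0.342  1.524 -0.     1.275 -0.146] open 0.09213737604696456
```

{"api": "carry_out", "payload": {
  "series": [
    {"jaw": 100, "travel": [0, 0, -1], "twist": 0},
    {"jaw": 100, "travel": [0, 0, -1], "twist": 0},
    {"jaw": 100, "travel": [0.7, -0.4, 0], "twist": 0},
    {"jaw": 100, "travel": [0.7, -0.4, 0], "twist": 0},
    {"jaw": 100, "travel": [0.7, -0.4, 0], "twist": 0},
    {"jaw": 100, "travel": [0.7, -0.4, 0], "twist": 0},
    {"jaw": 100, "travel": [0.7, -0.4, 0], "twist": 0},
    {"jaw": 100, "travel": [0.7, -0.4, 0], "twist": 0}
  ],
  "squeeze": 40
}}

```text
time: 2.05
tool_pos: [0.3604, -0.2804, 0.3469]
tool_rot: [3.141, -0.0, 0.322]
contact_force: [0.0, 0.1, -0.7]
opening: 0.0915
```

{"api": "carry_out", "payload": {
  "series": [
    {"jaw": 100, "travel": [0.7, -0.4, 0], "twist": 0},
    {"jaw": 100, "travel": [0.7, -0.4, 0], "twist": 0},
    {"jaw": 100, "travel": [0, 0, 0], "twist": -1},
    {"jaw": 100, "travel": [0, 0, 0], "twist": -1},
    {"jaw": 100, "travel": [0, 0, 0], "twist": -1},
    {"jaw": 100, "travel": [0, 0, 0], "twist": -1},
    {"jaw": 100, "travel": [0, 0, 0], "twist": -1},
    {"jaw": 100, "travel": [0, 0, 0], "twist": -1}
  ]
}}

```text
time: 3.05
tool_pos: [0.4241, -0.2096, 0.3468]
tool_rot: [3.141, 0.0, 0.954]
contact_force: [0.3, 0.2, 0.6]
opening: 0.0918
```

{"api": "carry_out", "payload": {
  "series": [
    {"jaw": 100, "travel": [0, 0, 0], "twist": -1},
    {"jaw": 100, "travel": [0, 0, 0], "twist": -1},
    {"jaw": 100, "travel": [0, 0, 0], "twist": -0.5},
    {"jaw": 100, "travel": [0, 0, 0], "twist": 0}
  ]
}}

```text
time: 3.55
tool_pos: [0.4241, -0.2096, 0.3468]
tool_rot: [3.141, 0.0, 1.211]
contact_force: [0.8, -0.3, -0.4]
opening: 0.0919
```

```bash
python3 plan.py 0.4745 -0.1468 0.175 1.214
```

```text
now [ 0.424 -0.21   0.347] [3.141 0.    1.211] travel [1.275 0.419 2.863] twist -0.024556803355729455 q [-0.621  0.176  1.421 -0.     1.544 -0.262] open 0.09193018670481894
```

{"api": "carry_out", "payload": {
  "series": [
    {"jaw": 100, "travel": [0.65, 0.2, 0], "twist": 0},
    {"jaw": 100, "travel": [0.625, 0.22, 0], "twist": 0},
    {"jaw": 100, "travel": [0, 0, 0.8], "twist": 0},
    {"jaw": 100, "travel": [0, 0, 0.8], "twist": 0},
    {"jaw": 100, "travel": [0, 0, 0.4], "twist": 0},
    {"jaw": 100, "travel": [0, 0, 0], "twist": 0}
  ]
}}

```text
time: 4.3
tool_pos: [0.4737, -0.1464, 0.2252]
tool_rot: [-3.138, -0.0, 1.211]
contact_force: [-0.0, -0.7, 0.2]
opening: 0.0916
```

```bash
python3 plan.py 0.4745 -0.1468 0.175 1.214; python3 - <<'E'
from h import *
a=robot.read_camera("top");b=robot.read_camera("side")
o=np.hstack([cv2.resize(a[100:260,160:330],(425,400),interpolation=3),cv2.resize(b[80:280,200:370],(340,400),interpolation=3)])
cv2.imwrite("pics/d.png",o)
E
```

```text
now [ 0.474 -0.146  0.225] [-3.138 -0.     1.211] travel [-0.001  0.015  0.837] twist -0.028445358823549614 q [-0.454  0.292  1.601 -0.     1.253 -0.095] open 0.09161455302230308
```

View pics/d.png

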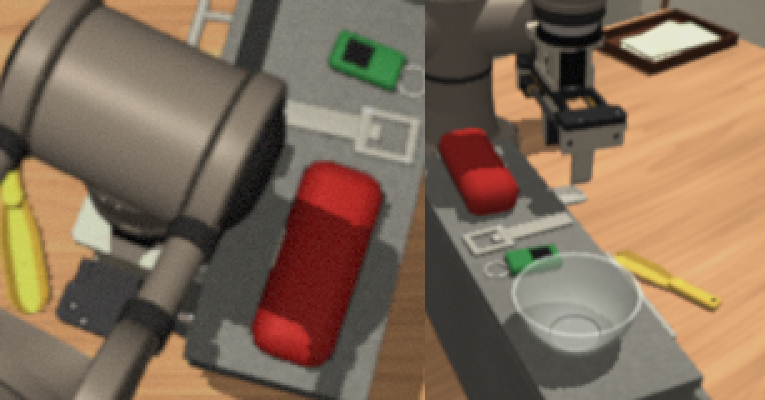

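In the side crop the finger stands over the blade tip at (570,190), in front of the shelf and clear of the red case. I'll lower and grip.

{"api": "carry_out", "payload": {
  "series": [
    {"jaw": 100, "travel": [0, 0, 0.4], "twist": 0},
    {"jaw": 100, "travel": [0, 0, 0.42], "twist": 0},
    {"jaw": 100, "travel": [0, 0, 0], "twist": 0},
    {"jaw": 20, "travel": [0, 0, 0], "twist": 0},
    {"jaw": 20, "travel": [0, 0, 0], "twist": 0},
    {"jaw": 20, "travel": [0, 0, 0], "twist": 0},
    {"jaw": 20, "travel": [0, 0, 0], "twist": 0},
    {"jaw": 20, "travel": [0, 0, 0], "twist": 0}
  ],
  "squeeze": 40
}}

```text
time: 5.4
tool_pos: [0.4746, -0.1469, 0.1776]
tool_rot: [3.141, 0.0, 1.212]
contact_force: [-0.1, -0.7, -0.4]
opening: 0.0464
```

{"api": "carry_out", "payload": {
  "series": [
    {"jaw": 20, "travel": [0, 0, 0], "twist": 0},
    {"jaw": 20, "travel": [0, 0, 0], "twist": 0},
    {"jaw": 20, "travel": [0, 0, 0], "twist": 0},
    {"jaw": 20, "travel": [0, 0, 0], "twist": 0}
  ]
}}

```text
time: 5.9
tool_pos: [0.4746, -0.1469, 0.1775]
tool_rot: [3.141, 0.0, 1.212]
contact_force: [-0.6, -0.1, 0.2]
opening: 0.0353
```

{"api": "carry_out", "payload": {
  "series": [
    {"jaw": 50, "travel": [0, 0, 0], "twist": 0},
    {"jaw": 50, "travel": [0, 0, 0.05], "twist": 0},
    {"jaw": 50, "travel": [0, 0, 0], "twist": 0},
    {"jaw": 20, "travel": [0, 0, 0], "twist": 0},
    {"jaw": 20, "travel": [0, 0, 0], "twist": 0},
    {"jaw": 20, "travel": [0, 0, 0], "twist": 0},
    {"jaw": 20, "travel": [0, 0, 0], "twist": 0},
    {"jaw": 20, "travel": [0, 0, 0], "twist": 0}
  ],
  "squeeze": 40
}}

```text
time: 6.9
tool_pos: [0.4745, -0.1469, 0.1745]
tool_rot: [3.142, 0.0, 1.212]
contact_force: [-0.2, -0.1, -0.3]
opening: 0.0356
```

{"api": "carry_out", "payload": {
  "series": [
    {"jaw": 20, "travel": [0, 0, -0.1], "twist": 0},
    {"jaw": 20, "travel": [0.3, 0, 0], "twist": 0},
    {"jaw": 20, "travel": [0.5, 0, 0], "twist": 0},
    {"jaw": 20, "travel": [0.5, 0, 0], "twist": 0},
    {"jaw": 20, "travel": [0.5, 0, 0], "twist": 0},
    {"jaw": 20, "travel": [0.5, 0, 0], "twist": 0},
    {"jaw": 20, "travel": [0.5, 0, 0], "twist": 0},
    {"jaw": 20, "travel": [0.2, 0, 0], "twist": 0}
  ]
}}

```text
time: 7.9
tool_pos: [0.538, 0.0239, 0.1804]
tool_rot: [-3.141, -0.0, 1.214]
contact_force: [-0.7, -0.1, -0.5]
opening: 0.0357
```

```bash
python3 plan.py 0.45 0.2 0.1 -0.3; python3 - <<'E'
from h import *
a=robot.read_camera("top");b=robot.read_camera("side")
o=np.hstack([cv2.resize(a[60:260,110:310],(400,400),interpolation=3),cv2.resize(b[100:270,220:390],(400,400),interpolation=3)])
cv2.imwrite("pics/e.png",o)
E
```

```text
now [0.538 0.024 0.18 ] [-3.141 -0.     1.214] travel [ 2.238 -2.399  1.34 ] twist 14.459919371878415 q [-0.098  0.408  1.558  0.     1.176  0.258] open 0.03574542194974406
```

View pics/e.png

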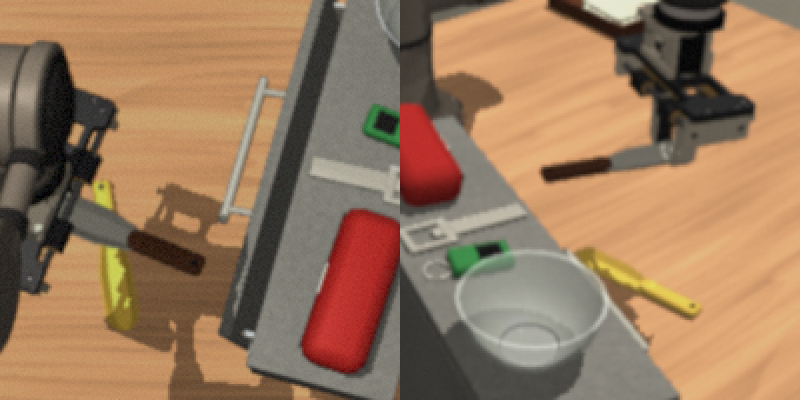

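Both views show the shoehorn gripped by the blade, level, clear of the unit. I'll take it to open bench and turn it.

{"api": "carry_out", "payload": {
  "series": [
    {"jaw": 20, "travel": [0.54, -0.28, 0], "twist": 0},
    {"jaw": 20, "travel": [0.54, -0.28, 0], "twist": 0},
    {"jaw": 20, "travel": [0.54, -0.28, 0], "twist": 0},
    {"jaw": 20, "travel": [0.54, -0.28, 0], "twist": 0},
    {"jaw": 20, "travel": [0, 0, 0], "twist": 1},
    {"jaw": 20, "travel": [0, 0, 0], "twist": 1},
    {"jaw": 20, "travel": [0, 0, 0], "twist": 1},
    {"jaw": 20, "travel": [0, 0, 0], "twist": 1}
  ]
}}

```text
time: 9.0
tool_pos: [0.5203, 0.1656, 0.1805]
tool_rot: [3.141, 0.0, 0.789]
contact_force: [0.1, -0.2, -0.9]
opening: 0.0356
```

{"api": "carry_out", "payload": {
  "series": [
    {"jaw": 20, "travel": [0, 0, 0], "twist": 1},
    {"jaw": 20, "travel": [0, 0, 0], "twist": 1},
    {"jaw": 20, "travel": [0, 0, 0], "twist": 1},
    {"jaw": 20, "travel": [0, 0, 0], "twist": 1},
    {"jaw": 20, "travel": [0, 0, 0], "twist": 1},
    {"jaw": 20, "travel": [0, 0, 0], "twist": 1},
    {"jaw": 20, "travel": [0, 0, 0], "twist": 1},
    {"jaw": 20, "travel": [0, 0, 0], "twist": 1}
  ]
}}

```text
time: 10.0
tool_pos: [0.5204, 0.1655, 0.1805]
tool_rot: [3.141, 0.0, -0.049]
contact_force: [-0.2, -0.4, -1.2]
opening: 0.0358
```

{"api": "carry_out", "payload": {
  "series": [
    {"jaw": 20, "travel": [0, 0, 0.7], "twist": 0},
    {"jaw": 20, "travel": [0, 0, 0.7], "twist": 0},
    {"jaw": 20, "travel": [0, 0, 0.7], "twist": 0},
    {"jaw": 20, "travel": [0, 0, 0.4], "twist": 0},
    {"jaw": 20, "travel": [0, 0, 0.2], "twist": 0},
    {"jaw": 20, "travel": [0, 0, 0], "twist": 0}
  ]
}}

```text
time: 10.75
tool_pos: [0.5203, 0.166, 0.0183]
tool_rot: [3.141, 0.001, -0.045]
contact_force: [0.1, -0.1, 0.3]
opening: 0.0356
```

{"api": "carry_out", "payload": {
  "series": [
    {"jaw": 20, "travel": [0, 0, 0.1], "twist": 0},
    {"jaw": 20, "travel": [0, 0, 0.06], "twist": 0},
    {"jaw": 20, "travel": [0, 0, 0.04], "twist": 0},
    {"jaw": 20, "travel": [0, 0, 0], "twist": 0}
  ]
}}

```text
time: 11.25
tool_pos: [0.5204, 0.1666, 0.0065]
tool_rot: [3.141, 0.0, -0.045]
contact_force: [0.5, -1.0, 0.1]
opening: 0.036
```

{"api": "carry_out", "payload": {
  "series": [
    {"jaw": 20, "travel": [0, 0, 0.03], "twist": 0},
    {"jaw": 20, "travel": [0, 0, 0.02], "twist": 0},
    {"jaw": 20, "travel": [0, 0, 0], "twist": 0}
  ]
}}

```text
time: 11.62
tool_pos: [0.5203, 0.1666, 0.0034]
tool_rot: [3.141, 0.0, -0.045]
contact_force: [0.7, 1.0, -0.6]
opening: 0.0358
```

{"api": "carry_out", "payload": {
  "series": [
    {"jaw": 80, "travel": [0, 0, 0], "twist": 0},
    {"jaw": 80, "travel": [0, 0, 0], "twist": 0},
    {"jaw": 80, "travel": [0, 0, 0], "twist": 0},
    {"jaw": 80, "travel": [0, 0, 0], "twist": 0},
    {"jaw": 80, "travel": [0, 0, -0.5], "twist": 0},
    {"jaw": 80, "travel": [0, 0, -1], "twist": 0},
    {"jaw": 80, "travel": [0, 0, 0], "twist": -1},
    {"jaw": 80, "travel": [0, 0, 0], "twist": -1}
  ]
}}

```text
time: 12.62
tool_pos: [0.5208, 0.1667, 0.0945]
tool_rot: [3.142, -0.002, 0.168]
contact_force: [-0.4, 0.2, -0.5]
opening: 0.0735
```

{"api": "carry_out", "payload": {
  "series": [
    {"jaw": 80, "travel": [0, 0, 0], "twist": -1},
    {"jaw": 80, "travel": [0, 0, 0], "twist": -1},
    {"jaw": 80, "travel": [0, 0, 0], "twist": -1},
    {"jaw": 80, "travel": [0, 0, 0], "twist": -1},
    {"jaw": 80, "travel": [0, 0, 0], "twist": -1},
    {"jaw": 80, "travel": [0, 0, 0], "twist": -1},
    {"jaw": 80, "travel": [0, 0, 0], "twist": -1},
    {"jaw": 80, "travel": [0, 0, 0], "twist": -1}
  ]
}}

```text
time: 13.62
tool_pos: [0.5203, 0.1666, 0.0935]
tool_rot: [3.142, 0.0, 1.006]
contact_force: [0.4, 0.7, 0.4]
opening: 0.0728
```

{"api": "carry_out", "payload": {
  "series": [
    {"jaw": 80, "travel": [0, 0, 0], "twist": -1},
    {"jaw": 80, "travel": [0, 0, 0], "twist": -1},
    {"jaw": 80, "travel": [0, 0, 0], "twist": -1},
    {"jaw": 80, "travel": [0, 0, 0], "twist": -1},
    {"jaw": 80, "travel": [0, 0, 0], "twist": -1},
    {"jaw": 80, "travel": [0, 0, 0], "twist": -1},
    {"jaw": 80, "travel": [0, 0, 0], "twist": -1},
    {"jaw": 80, "travel": [0, 0, 0], "twist": -1}
  ]
}}

```text
time: 14.62
tool_pos: [0.5203, 0.1666, 0.0935]
tool_rot: [-3.142, 0.0, 1.844]
contact_force: [-0.0, 1.1, 0.1]
opening: 0.0735
```

{"api": "carry_out", "payload": {
  "series": [
    {"jaw": 80, "travel": [0, 0, 0], "twist": -1},
    {"jaw": 80, "travel": [0, 0, 0], "twist": -1},
    {"jaw": 80, "travel": [0, 0, 0], "twist": -1},
    {"jaw": 80, "travel": [0, 0, 0], "twist": -1},
    {"jaw": 80, "travel": [0, 0, 0], "twist": -1},
    {"jaw": 80, "travel": [0, 0, 0], "twist": -1},
    {"jaw": 80, "travel": [0, 0, 0], "twist": -1},
    {"jaw": 80, "travel": [0, 0, 0], "twist": -1}
  ]
}}

```text
time: 15.62
tool_pos: [0.5203, 0.1666, 0.0935]
tool_rot: [-3.142, -0.0, 2.681]
contact_force: [-0.1, -0.1, 0.8]
opening: 0.0734
```

{"api": "carry_out", "payload": {
  "series": [
    {"jaw": 80, "travel": [0, 0, 0], "twist": -1},
    {"jaw": 80, "travel": [0, 0, 0], "twist": -1},
    {"jaw": 80, "travel": [0, 0, 0], "twist": -1},
    {"jaw": 80, "travel": [0, 0, 0], "twist": -1},
    {"jaw": 80, "travel": [0, 0, 0], "twist": 0}
  ]
}}

```text
time: 16.25
tool_pos: [0.5203, 0.1666, 0.0935]
tool_rot: [-3.142, -0.0, 3.096]
contact_force: [-0.8, -0.4, -0.9]
opening: 0.0735
```

```bash
python3 - <<'E'
from h import *
np.set_printoptions(precision=4,suppress=True)
s=robot.observe(); print(s["time"],s["tool_pos"],s["tool_rot"],s["qpos"])
K=[]
for n in("top","side"):
    a=robot.read_camera(n)
    K.append(cv2.resize(a,(400,300)))
    for r in robot.regions_of(n,"shoehorn"):
        ys,xs=np.nonzero(r["pixels"]); P=onz(n,np.c_[xs,ys],.007)[:,:2]
        w,v=np.linalg.eigh(np.cov(P.T)); c=P.mean(0); t=(P-c)@v[:,1]
        print(n,round(r["score"],2),r["xy"],c,v[:,1],c+v[:,1]*t.min(),c+v[:,1]*t.max())
    crop=a[160:330,70:260] if n=="top" else a[60:230,250:420]
    cv2.imwrite(f"{n}f.png",cv2.resize(crop,(400,380),interpolation=3))
cv2.imwrite("pics/f.png",np.hstack([cv2.imread("topf.png"),cv2.imread("sidef.png")]))
print(proj("top",[[.39,.17,.007],[.545,.165,.007]]),proj("side",[[.39,.17,.007],[.545,.165,.007]]))
E
```

```text
16.25 [0.5203 0.1666 0.0935] [-3.1415 -0.0001  3.0959] [ 0.1696  0.521   1.6418 -0.0001  0.9789 -1.3555]
top 0.86 [89.0, 218.6] [0.4443 0.171 ] [-0.998  0.063] [0.5091 0.1669] [0.3669 0.1759]
top 0.75 [322.4, 327.0] [ 0.2086 -0.3637] [0.6721 0.7405] [ 0.1555 -0.4222] [ 0.2763 -0.2891]
top 0.67 [167.0, 194.4] [ 0.5138 -0.0045] [-0.9825 -0.186 ] [0.6163 0.0149] [ 0.4373 -0.019 ]
side 0.92 [319.6, 221.5] [0.5304 0.0024] [-0.9869 -0.1616] [0.6177 0.0167] [ 0.4449 -0.0116]
side 0.88 [345.7, 189.8] [0.4678 0.1742] [-0.998   0.0631] [0.5501 0.169 ] [0.3675 0.1806]
side 0.86 [155.0, 210.1] [ 0.2144 -0.3562] [0.6885 0.7252] [ 0.1576 -0.416 ] [ 0.2777 -0.2895]
side 0.45 [246.0, 207.4] [ 0.365  -0.1319] [0.0985 0.9951] [ 0.359  -0.1925] [ 0.3706 -0.0754]
[[ 91.3156 244.4019]
 [ 96.7909 179.0313]] [[325.3082 178.1381]
 [360.7483 200.7863]]
```

View pics/f.png

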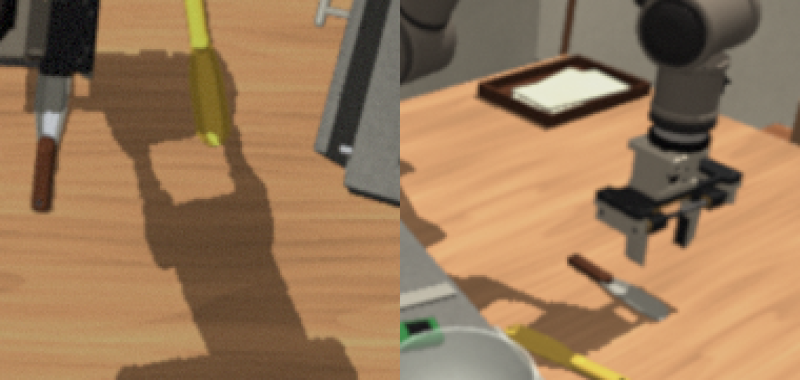

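The side view shows the shoehorn flat on the bench and released, and the masks in both views agree: butt at about (0.367, 0.177), tip at about (0.55, 0.167). Next I'll grip the handle.

```bash
python3 plan.py 0.392 0.1755 0.004 3.078
```

```text
now [0.52  0.167 0.093] [-3.141 -0.     3.095] travel [2.144 0.05  1.491] twist 0.16632049046430178 q [ 0.17   0.521  1.642 -0.     0.979 -1.355] open 0.07312408474931913
```

{"api": "carry_out", "payload": {
  "series": [
    {"jaw": 80, "travel": [0.7, 0.02, 0], "twist": 0.17},
    {"jaw": 80, "travel": [0.7, 0.03, 0], "twist": 0},
    {"jaw": 80, "travel": [0.74, 0.01, 0], "twist": 0},
    {"jaw": 80, "travel": [0, 0, 0.8], "twist": 0},
    {"jaw": 80, "travel": [0, 0, 0.5], "twist": 0},
    {"jaw": 80, "travel": [0, 0, 0.19], "twist": 0},
    {"jaw": 80, "travel": [0, 0, 0], "twist": 0},
    {"jaw": 5, "travel": [0, 0, 0], "twist": 0}
  ]
}}

```text
time: 17.45
tool_pos: [0.3932, 0.1776, 0.0049]
tool_rot: [3.141, 0.002, 3.079]
contact_force: [0.3, -0.2, 0.3]
opening: 0.0673
```

{"api": "carry_out", "payload": {
  "series": [
    {"jaw": 5, "travel": [0, 0, 0], "twist": 0},
    {"jaw": 5, "travel": [0, 0, 0], "twist": 0},
    {"jaw": 5, "travel": [0, 0, 0], "twist": 0},
    {"jaw": 5, "travel": [0, 0, 0], "twist": 0},
    {"jaw": 5, "travel": [0, 0, 0], "twist": 0},
    {"jaw": 5, "travel": [0, 0, 0], "twist": 0},
    {"jaw": 5, "travel": [0, 0, 0], "twist": 0}
  ],
  "squeeze": 40
}}

```text
time: 18.32
tool_pos: [0.3924, 0.1774, 0.0041]
tool_rot: [-3.141, -0.0, 3.079]
contact_force: [-1.0, -1.2, 1.5]
opening: 0.0217
```

{"api": "carry_out", "payload": {
  "series": [
    {"jaw": 5, "travel": [0, 0, -0.2], "twist": 0},
    {"jaw": 5, "travel": [0, 0, -0.7], "twist": 0},
    {"jaw": 5, "travel": [0, 0, -0.7], "twist": 0},
    {"jaw": 5, "travel": [0, 0, -0.7], "twist": 0},
    {"jaw": 5, "travel": [0, 0, -0.7], "twist": 0},
    {"jaw": 5, "travel": [0, 0, 0], "twist": 1},
    {"jaw": 5, "travel": [0, 0, 0], "twist": 1},
    {"jaw": 5, "travel": [0, 0, 0], "twist": 1}
  ]
}}

```text
time: 19.32
tool_pos: [0.3921, 0.1775, 0.1848]
tool_rot: [3.141, 0.0, 2.761]
contact_force: [-0.3, -0.6, 0.7]
opening: 0.0216
```

{"api": "carry_out", "payload": {
  "series": [
    {"jaw": 5, "travel": [0, 0, 0], "twist": 1},
    {"jaw": 5, "travel": [0, 0, 0], "twist": 1},
    {"jaw": 5, "travel": [0, 0, 0], "twist": 1},
    {"jaw": 5, "travel": [0, 0, 0], "twist": 1},
    {"jaw": 5, "travel": [0, 0, 0], "twist": 1},
    {"jaw": 5, "travel": [0, 0, 0], "twist": 1},
    {"jaw": 5, "travel": [0, 0, 0], "twist": 1}
  ]
}}

```text
time: 20.2
tool_pos: [0.3921, 0.1775, 0.1846]
tool_rot: [3.141, -0.0, 2.028]
contact_force: [-0.3, -0.5, 0.3]
opening: 0.0217
```

{"api": "carry_out", "payload": {
  "series": [
    {"jaw": 5, "travel": [0, 0, 0], "twist": 1},
    {"jaw": 5, "travel": [0, 0, 0], "twist": 1},
    {"jaw": 5, "travel": [0, 0, 0], "twist": 1},
    {"jaw": 5, "travel": [0, 0, 0], "twist": 1},
    {"jaw": 5, "travel": [0, 0, 0], "twist": 1},
    {"jaw": 5, "travel": [0, 0, 0], "twist": 1},
    {"jaw": 5, "travel": [0, 0, 0], "twist": 0.85},
    {"jaw": 5, "travel": [0, 0, 0], "twist": 0}
  ]
}}

```text
time: 21.2
tool_pos: [0.3922, 0.1775, 0.1846]
tool_rot: [3.141, -0.0, 1.315]
contact_force: [-0.2, 0.0, -1.8]
opening: 0.0214
```

```bash
python3 plan.py 0.516 -0.012 0.187 1.314
```

```text
now [0.392 0.177 0.185] [ 3.141 -0.     1.315] travel [-2.534  2.794 -0.041] twist 0.012590698536653015 q [0.247 0.213 1.832 0.    1.095 0.502] open 0.021385732899456743
```

{"api": "carry_out", "payload": {
  "series": [
    {"jaw": 5, "travel": [-0.2, 0.4, 0], "twist": 0},
    {"jaw": 5, "travel": [-0.4, 0.5, 0], "twist": 0},
    {"jaw": 5, "travel": [-0.5, 0.5, 0], "twist": 0},
    {"jaw": 5, "travel": [-0.5, 0.5, 0], "twist": 0},
    {"jaw": 5, "travel": [-0.5, 0.5, 0], "twist": 0},
    {"jaw": 5, "travel": [-0.43, 0.4, 0], "twist": 0},
    {"jaw": 5, "travel": [0, 0, 0], "twist": 0}
  ]
}}

```text
time: 22.08
tool_pos: [0.5172, -0.0138, 0.1841]
tool_rot: [3.141, 0.0, 1.313]
contact_force: [-0.1, 0.0, -0.4]
opening: 0.0212
```

```bash
python3 plan.py 0.516 -0.012 0.185 1.314; python3 - <<'E'
from h import *
np.set_printoptions(precision=4,suppress=True)
a=robot.read_camera("top");
for r in robot.regions_of("top","shoehorn")[:4]:
    ys,xs=np.nonzero(r["pixels"]); P=onz("top",np.c_[xs,ys],.187)[:,:2]
    w,v=np.linalg.eigh(np.cov(P.T)); c=P.mean(0); t=(P-c)@v[:,1]
    print(round(r["score"],2),r["xy"],c,np.arctan2(*v[::-1,1]),c+v[:,1]*t.min(),c+v[:,1]*t.max())
b=robot.read_camera("side")
o=np.hstack([cv2.resize(a[100:260,130:310],(450,400),interpolation=3),cv2.resize(b[110:270,220:380],(350,400),interpolation=3)])
cv2.imwrite("pics/g.png",o)
E
```

```text
now [ 0.517 -0.014  0.184] [3.141 0.    1.313] travel [ 0.025 -0.027 -0.015] twist -0.00521912918240178 q [-0.175  0.367  1.612 -0.     1.163  0.083] open 0.0211755422855746
0.97 [324.6, 327.7] [ 0.2239 -0.3351] 0.8328541954210958 [ 0.18   -0.3834] [ 0.2807 -0.2726]
0.79 [202.9, 186.7] [ 0.4919 -0.1043] 1.284558401304923 [ 0.4743 -0.1644] [ 0.514  -0.0295]
0.63 [170.7, 206.2] [ 0.4537 -0.0388] -3.027940722818109 [ 0.4972 -0.0338] [ 0.4164 -0.043 ]
0.18 [278.1, 139.3] [ 0.5709 -0.2556] 2.9194723820321182 [ 0.8366 -0.3156] [ 0.3632 -0.2087]
```

View pics/g.png

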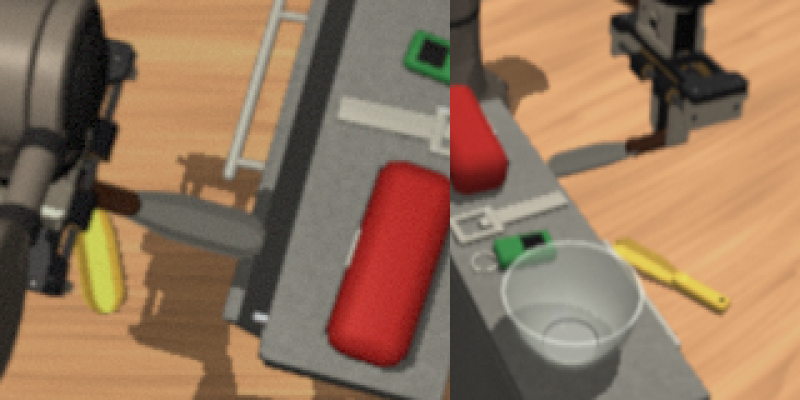

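```bash
python3 - <<'E'
from h import *
for z in(.17,.178,.186,.194): print(z,proj("side",[.4755,-.1605,z]))
E
```

```text
0.17 [[264.97872981 182.59022269]]
0.178 [[265.04295442 179.92881258]]
0.186 [[265.10770416 177.24402787]]
0.194 [[265.17298361 174.53563456]]
```

The tip is level (z about 0.186), centred on the mouth and 24 mm in front of it. I'll insert it now.

{"api": "carry_out", "payload": {
  "series": [
    {"jaw": 5, "travel": [-0.3, 0, 0], "twist": 0},
    {"jaw": 5, "travel": [-0.3, 0, 0], "twist": 0},
    {"jaw": 5, "travel": [-0.3, 0, 0], "twist": 0},
    {"jaw": 5, "travel": [-0.3, 0, 0], "twist": 0},
    {"jaw": 5, "travel": [0, 0, 0], "twist": 0}
  ]
}}

```text
time: 22.85
tool_pos: [0.4979, -0.0831, 0.1841]
tool_rot: [3.141, 0.0, 1.312]
contact_force: [-0.1, 0.3, -0.6]
opening: 0.021
```

{"api": "carry_out", "payload": {
  "series": [
    {"jaw": 5, "travel": [-0.3, 0, 0], "twist": 0},
    {"jaw": 5, "travel": [-0.3, 0, 0], "twist": 0},
    {"jaw": 5, "travel": [-0.3, 0, 0], "twist": 0},
    {"jaw": 5, "travel": [-0.2, 0, 0], "twist": 0},
    {"jaw": 5, "travel": [0, 0, 0.05], "twist": 0},
    {"jaw": 5, "travel": [0, 0, 0.05], "twist": 0},
    {"jaw": 5, "travel": [0, 0, 0], "twist": 0}
  ]
}}

```text
time: 23.72
tool_pos: [0.4814, -0.1449, 0.1777]
tool_rot: [-3.141, -0.0, 1.315]
contact_force: [0.5, 1.0, -1.2]
opening: 0.0215
```

```bash
python3 plan.py 0.4799 -0.1482 0.1765 1.314
```

```text
now [ 0.481 -0.145  0.178] [-3.141 -0.     1.315] travel [-0.06  -0.009  0.021] twist 0.011328747107091546 q [-0.445  0.349  1.659  0.     1.134 -0.189] open 0.021533034559874164
```

{"api": "carry_out", "payload": {
  "series": [
    {"jaw": 5, "travel": [-0.07, 0, 0], "twist": 0},
    {"jaw": 5, "travel": [0, 0, 0.025], "twist": 0},
    {"jaw": 5, "travel": [0, 0, 0], "twist": 0}
  ]
}}

```text
time: 24.1
tool_pos: [0.4804, -0.1495, 0.1766]
tool_rot: [3.142, 0.0, 1.315]
contact_force: [0.4, -0.3, -0.3]
opening: 0.0214
```

{"api": "carry_out", "payload": {
  "series": [
    {"jaw": 5, "travel": [0, 0, 0.015], "twist": 0},
    {"jaw": 5, "travel": [0, 0, 0], "twist": 0},
    {"jaw": 50, "travel": [0, 0, 0], "twist": 0},
    {"jaw": 50, "travel": [0, 0, 0], "twist": 0},
    {"jaw": 50, "travel": [0, 0, 0], "twist": 0},
    {"jaw": 50, "travel": [0, 0, 0], "twist": 0}
  ]
}}

```text
time: 24.85
tool_pos: [0.4804, -0.1495, 0.1757]
tool_rot: [-3.142, 0.0, 1.315]
contact_force: [-0.2, -0.1, 0.6]
opening: 0.0457
```

{"api": "carry_out", "payload": {
  "series": [
    {"jaw": 50, "travel": [0, 0, -0.2], "twist": 0},
    {"jaw": 50, "travel": [0, 0, -0.6], "twist": 0},
    {"jaw": 50, "travel": [0, 0, -1], "twist": 0},
    {"jaw": 50, "travel": [1, 0, 0], "twist": 0},
    {"jaw": 0, "travel": [1, 0, 0], "twist": 0},
    {"jaw": 0, "travel": [1, 0, 0], "twist": 0},
    {"jaw": 0, "travel": [1, 0, 0], "twist": 0},
    {"jaw": 0, "travel": [0, 0, 0], "twist": 0}
  ]
}}

```text
time: 25.85
tool_pos: [0.5415, 0.0864, 0.2842]
tool_rot: [3.141, -0.001, 1.32]
contact_force: [0.2, 0.5, -0.4]
opening: 0.0106
```

```bash
python3 - <<'E'
from h import *
np.set_printoptions(precision=4,suppress=True)
a=robot.read_camera("top");u=np.array([.5832,-.2901,-1.8276]);c,s=np.cos(u[2]),np.sin(u[2])
for r in robot.regions_of("top","shoehorn")[:4]:
    ys,xs=np.nonzero(r["pixels"]); P=onz("top",np.c_[xs,ys],.183)[:,:2]
    U=(P-u[:2])@np.array([[c,-s],[s,c]]); print(round(r["score"],2),r["xy"],U.min(0),U.max(0))
b=robot.read_camera("side")
o=np.hstack([cv2.resize(a[100:260,130:310],(450,400),interpolation=3),cv2.resize(b[110:270,220:380],(350,400),interpolation=3)])
cv2.imwrite("pics/i.png",o)
def bp(t,y):
    p=np.array([-.063-.042*np.cos(t)-.12*np.sin(t),y]);return [*(np.array([[c,-s],[s,c]])@p+u[:2]),.018+.12*np.cos(t)-.042*np.sin(t)]
for t in(0,.29):print(t,bp(t,-.0),bp(t,.03))
s=robot.observe();print(s["tool_pos"])
E
```

```text
0.7 [323.6, 329.6] [ 0.0585 -0.3773] [ 0.1978 -0.2923]
0.6 [167.9, 192.8] [-0.2652 -0.223 ] [-0.1881 -0.0855]
0 [np.float64(0.6098689863026049), np.float64(-0.1885432908686409), np.float64(0.13799999999999998)] [np.float64(0.6388851889115646), np.float64(-0.19616300124081376), np.float64(0.13799999999999998)]
0.29 [np.float64(0.6181390414401131), np.float64(-0.1570505459037458), np.float64(0.12097927160712055)] [np.float64(0.6471552440490729), np.float64(-0.1646702562759186), np.float64(0.12097927160712055)]
[0.5411 0.082  0.2841]
```

View pics/i.png

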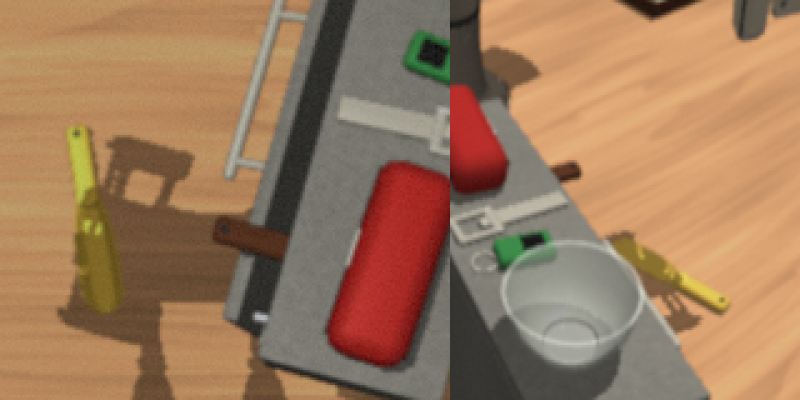

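Only the dark handle sticks out of the pigeonhole (top crop 215–285, 235), and everything on the shelf is where it was. Now I'll push the bin shut with closed fingers on the bar.

```bash
python3 plan.py 0.651 -0.111 0.11 1.314
```

```text
now [0.541 0.082 0.284] [3.141 0.001 1.314] travel [-2.647  2.587  2.902] twist 0.004435026108270649 q [ 0.011  0.346  1.358 -0.001  1.436  0.267] open 0.0017339296100231604
```

{"api": "carry_out", "payload": {
  "series": [
    {"jaw": 0, "travel": [0, 0.65, 0], "twist": 0},
    {"jaw": 0, "travel": [0, 0.65, 0], "twist": 0},
    {"jaw": 0, "travel": [0, 0.65, 0], "twist": 0},
    {"jaw": 0, "travel": [0, 0.64, 0], "twist": 0},
    {"jaw": 0, "travel": [-0.6, 0, 0], "twist": 0},
    {"jaw": 0, "travel": [-0.7, 0, 0], "twist": 0},
    {"jaw": 0, "travel": [-0.7, 0, 0], "twist": 0},
    {"jaw": 0, "travel": [-0.65, 0, 0], "twist": 0}
  ]
}}

```text
time: 27.0
tool_pos: [0.65, -0.1142, 0.2842]
tool_rot: [3.141, 0.0, 1.311]
contact_force: [0.8, 1.0, -0.1]
opening: 0.0005
```

{"api": "carry_out", "payload": {
  "series": [
    {"jaw": 0, "travel": [0, 0, 0.7], "twist": 0},
    {"jaw": 0, "travel": [0, 0, 0.8], "twist": 0},
    {"jaw": 0, "travel": [0, 0, 0.8], "twist": 0},
    {"jaw": 0, "travel": [0, 0, 0.6], "twist": 0},
    {"jaw": 0, "travel": [0, 0, 0], "twist": 0}
  ]
}}

```text
time: 27.62
tool_pos: [0.6488, -0.112, 0.1071]
tool_rot: [-3.135, 0.0, 1.312]
contact_force: [-0.2, 0.9, 0.2]
opening: 0.0006
```

{"api": "carry_out", "payload": {
  "series": [
    {"jaw": 0, "travel": [-0.3, 0, 0], "twist": 0},
    {"jaw": 0, "travel": [-0.2, 0, 0], "twist": 0},
    {"jaw": 0, "travel": [-0.2, 0, 0], "twist": 0},
    {"jaw": 0, "travel": [-0.1, 0, 0], "twist": 0},
    {"jaw": 0, "travel": [-0.1, 0, 0], "twist": 0}
  ]
}}

```text
time: 28.25
tool_pos: [0.6391, -0.1624, 0.1127]
tool_rot: [3.136, -0.002, 1.314]
contact_force: [3.1, 6.5, 5.3]
opening: 0.0004
```

```bash
python3 plan.py 0.6329 -0.1796 0.11 1.314
```

```text
now [ 0.639 -0.162  0.113] [ 3.136 -0.002  1.314] travel [-0.303 -0.028  0.045] twist 0.004148129876048591 q [-0.366  0.681  1.274  0.003  1.182 -0.111] open 0.00040034335575752224
```

{"api": "carry_out", "payload": {
  "series": [
    {"jaw": 0, "travel": [-0.08, 0, 0], "twist": 0},
    {"jaw": 0, "travel": [-0.08, 0, 0], "twist": 0},
    {"jaw": 0, "travel": [-0.05, 0, 0], "twist": 0},
    {"jaw": 0, "travel": [-0.04, 0, 0], "twist": 0},
    {"jaw": 0, "travel": [0, 0, 0], "twist": 0}
  ]
}}

```text
time: 28.88
tool_pos: [0.6349, -0.1759, 0.1112]
tool_rot: [3.139, -0.003, 1.315]
contact_force: [3.1, 9.3, 7.1]
opening: 0.0004
```

{"api": "carry_out", "payload": {
  "series": [
    {"jaw": 0, "travel": [-0.04, 0, 0], "twist": 0},
    {"jaw": 0, "travel": [-0.03, 0, 0], "twist": 0},
    {"jaw": 0, "travel": [0, 0, 0], "twist": 0}
  ]
}}

```text
time: 29.25
tool_pos: [0.6348, -0.176, 0.1113]
tool_rot: [3.139, -0.008, 1.316]
contact_force: [7.1, 22.5, 7.5]
opening: 0.0002
```

Force climbed to 23 N with no further travel, so the bin is at its stop. I'll back off and check.

{"api": "carry_out", "payload": {
  "series": [
    {"jaw": 0, "travel": [0.3, 0, 0], "twist": 0},
    {"jaw": 0, "travel": [0.7, 0, 0], "twist": 0},
    {"jaw": 0, "travel": [0.9, 0, 0], "twist": 0},
    {"jaw": 0, "travel": [0.9, 0, -0.5], "twist": 0},
    {"jaw": 0, "travel": [0.9, 0, -0.5], "twist": 0},
    {"jaw": 0, "travel": [0.9, 0, -0.5], "twist": 0},
    {"jaw": 0, "travel": [0, 0, 0], "twist": 0}
  ]
}}

```text
time: 30.12
tool_pos: [0.704, 0.0894, 0.2023]
tool_rot: [3.136, -0.001, 1.319]
contact_force: [-0.2, -0.3, -1.3]
opening: 0.001
```

```bash
python3 - <<'E'
from h import *
from scipy.optimize import least_squares
a=robot.read_camera("top")
cv2.imwrite("pics/j.png",cv2.resize(a[20:270,180:370],(608,600)[:2],interpolation=3) if 0 else cv2.resize(a[20:270,180:370],(456,600),interpolation=3))
u=np.array([.5832,-.2901,-1.8276]);c,s=np.cos(u[2]),np.sin(u[2])
for t in(0,.05,.1):
    x=-.063-.042*np.cos(t)-.12*np.sin(t);z=.018+.12*np.cos(t)-.042*np.sin(t)
    q=proj("top",[[c*x-s*y+u[0],s*x+c*y+u[1],z] for y in(.08,-.08)])
    print(t,(q-[180,20])*2.4)
E
```

```text
0 [[182.56224262 196.43414496]
 [135.58109802 365.36205962]]
0.05 [[176.05430139 195.70028662]
 [128.96347446 364.20174483]]
0.1 [[169.69999836 195.12362534]
 [122.51948515 363.15855146]]
```

View pics/j.png

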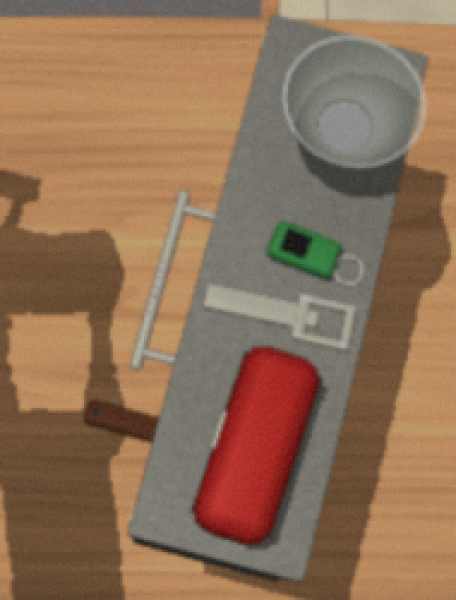

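The bar ends at (183,193) and (135,367) match the predicted shut position. The panel is out of sight under the shelf, only wood sticks out, and the shelf items are undisturbed.

```bash
python3 -c "
from cell import robot
print(robot.hand_in())"
```

```text
the job is handed in; nothing more can be done
None
```

The shoehorn is back in its pigeonhole blade first, the bin is shut, and I handed the job in at about 30 s of the 72 s allowed. `hand_in` gives no verdict, so this rests on my own checks.

- **Shoehorn:** I drew it out by the blade, laid it flat on the bench and let go. I then re-gripped the handle, slid it in and lowered it onto the pigeonhole floor before releasing. The last pictures show only dark wood sticking out. I work out the neck of the blade to be about 7 mm inside the front, from where I gripped it; I did not measure it directly.
- **Bin:** I pushed it shut on the pull bar until it stopped moving at about 23 N sideways force. In the last top picture the bar ends sit within about 2 mm of where a shut bin would put them.
- **Shelf items:** the bowl, glasses case, key fob and opener looked unmoved in that picture. I judged this by eye only.

One check came up empty. The network did not find the inserted shoehorn in the top picture, so I judged its final position by eye and from the arm's position. I fitted the unit's position to its shelf corners, and one corner was about 2 pixels (roughly 4 mm) off.

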